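Fit the D-shaft handle through the panel into the hidden cam switch and switch it on

TASK

Take the black pointer handle out of the rack and put its shaft down through the bushing in the middle of the switch panel; the switch hub underneath has a D-shaped bore and may stand anywhere between off and on, so turn the handle under light pressure until you feel its flat drop in, without forcing it, and push it fully home onto the bushing. Then turn the handle clockwise up to the on stop and let go of it, leaving the other things where they are.

Things in the scene. Friction and masses are not known exactly. Their poses are not given: they have to be found in the camera images.
- handle: Black pointer handle, 140 g, loose, upright in one of the two rack holes. Origin: centre of the underside of its round skirt (44 mm wide, 10 mm high); z up along the shaft. On the skirt a bar grip 13 mm thick (y), z = 10 to 36 mm, flat parallel sides from x = -17 to +15 mm, then running to a point at x = +25 mm: it points to its +x.
- shaft_tip (a point): End of the handle's steel shaft, at (0, 0, -40) mm of the handle, chamfered. The shaft runs down from the skirt, 22 mm in diameter; its last 14 mm are of D section: one flat, 2.5 mm from the axis, facing the handle's +x (where it points).
- pointer_tip (a point): Top of the pointed end of the handle's grip, at (25, 0, 36) mm of the handle.
- switch_unit: Switch module, fixed: aluminium front panel 140 (x) x 120 mm (y) lying face up on four standoffs, its top at z = 79 mm; in its middle a steel bushing 39 mm wide, below it the cam switch. Origin: underside, on the bushing's axis; z up. The switch is delicate: more than 45 N on it from the handle, by pushing or by turning against a stop, breaks it.
- hub_top (a point): Centre of the top face of the switch hub, on the bushing's axis, z = 56 mm of the unit, out of sight. Its through bore is of D section, 23.6 mm wide, flat 2.8 mm from the axis. The shaft end rests on this face until the flats agree to about 8 degrees, then drops 14 mm, when the skirt lands on the bushing. Friction of 0.03 N m holds the hub against a light rub.
- off_mark (a point): Tick of the off position on the dial plate, 31 mm from the bushing's axis, 30 degrees anticlockwise of the unit's +x. The flat of the hub's bore faces this way at the off stop. At the start the hub stands at an unknown angle, between 3 and 86 degrees clockwise (from above) of off.
- on_mark (a point): Tick of the on position on the dial plate, 31 mm from the bushing's axis along the unit's -y, 120 degrees clockwise (from above) of off. The flat of the hub's bore, and so the handle, faces this way at the on stop, which is solid.
- bushing_top (a point): Centre of the top of the bushing, z = 82 mm of the unit, where the handle's origin comes when home. Round bore 23 mm wide, countersunk mouth 28 mm wide and 2.6 mm deep; bore ends at z = 70 mm.
- rack: Kit rack, fixed: drilled aluminium plate 64 (x) x 136 mm (y), its top at z = 60 mm, on four standoffs over a base plate. Origin: centre of its underside. Two holes, 23.2 mm wide, at y = +34 and -34 mm; one holds the handle, the other the round knob.
- round_knob: Plain round aluminium knob, 33 mm in diameter, 22 mm high, on a 22 mm shaft, in the other hole of the rack; not needed. Origin: centre of the underside of its flange.
- tweezers_loose: Steel tweezers, 12 x 123 x 9 mm, lying beyond the rack, near the laptop; origin at the middle of the underside. To be left alone.
- label_tape: White roll of tape, 52 mm in diameter, 18 mm high, lying flat; origin at the middle of its underside. To be left alone.
- marker_blue: Marker pen, 12 x 126 x 13 mm, lying; origin at the middle of its underside. To be left alone.
There are look-alikes about, which are no part of the job. Leave any red look-alike of the handle alone.

How it is judged:
On the way, in this order (a step that is already met when the one before it is completed fails the run):
1. the handle is lifted out of the rack, its shaft clear above the plate (height (world z) of handle above 0.102 m), for 0.1 s.
2. the handle is home: its flatted shaft is through the hub and its skirt lies on the bushing (horizontal distance between handle and bushing_top below 0.003 m and z of handle in the frame of switch_unit below 0.0845 m and angle between handle's own z axis and vertical below 0.06 rad), for 0.2 s.
3. with the handle home, it is turned to the on stop (all of step 2 and angle between the x axis of handle and the y axis of switch_unit, either way round below 0.17 rad and y of pointer_tip in the frame of switch_unit below -0.015 m), for 0.2 s.
At the end, for the whole second after the job is handed in: The handle sits home on the bushing (origin within 3 mm of the bushing's axis and at most 2.5 mm above its top, tilted less than 0.06 rad), points at the on mark to within 0.17 rad (10 degrees), and is at rest; the round knob is still in its hole (moved less than 15 mm) (all of step 3 and linear speed of handle below 0.01 m/s and angular speed of handle below 0.1 rad/s and distance of round_knob from where it was at the start of the episode below 0.015 m); the robot touches nothing.
It fails at once if more than 45 N between handle and switch unit: the switch is forced (contact force between handle and switch_unit above 45 N).
It fails at once if tweezers, tape or marker moved by more than 20 mm (distance of any of tweezers_loose, label_tape, marker_blue from where it was at the start of the episode above 0.02 m).
It fails at once if the round knob is pulled out of the rack (distance of round_knob from where it was at the start of the episode above 0.025 m).
It also fails if it takes over 59 s, if anything falls off the work surface, if the arm or the gripper's body presses on something with over 40 N, if the wrist force passes 120 N, or if a joint passes its speed limit or range.

ROBOT

A 6-joint arm with a two-finger parallel gripper is mounted at the origin on a cart in front of the work surface, level with it; the furniture and walls round the work are solid. World frame = base frame: x ahead of the robot, y to its left, z up, the work surface at z = 0. Lengths are in m, angles in rad, forces in N, time in s.
With the tool pointing down it reaches from about 0.3 to 0.875 m from the base axis. Payload 6.4 kg.
Tool frame: the origin (TCP) lies on the front face of the gripper's body, between the roots of the fingers; the fingertips stand 73 mm ahead of it and the grasp point (between the pads) lies ctrl.pinch_z ahead of it (ctrl.pinch_z is the distance from the TCP to the grasp point, in m); z points along the fingers, x is the direction in which the jaws open and shut, and the axes are right-handed (so a half turn about z gives the same grasp; the last joint's range is limited). The gripper opens to 85 mm and grips with 20 to 120 N. Pads are 22 mm wide; open, the fingers measure 114 mm over their backs; the gripper's body (76 mm by 85 mm) begins 54 mm behind the grasp point. The pads swing forward as they close: fully open they stand 13 mm farther back than shut.
Start: joints at [-0.206, 0.181, 1.607, -0, 1.354, -0.206], TCP at [0.575, 0, 0.304] pointing down, gripper open.
Joint ranges: [-2.99, 2.99], [-0.89, 2.07], [0.3, 2.58], [-1.14, 4.28], [0, 2.63], [-3.12, 3.12]. Speed limits (rad/s): [2.57, 2.57, 3.01, 3.14, 3.14, 3.14].

INTERFACE

Orientations are given as a unit quaternion [w, x, y, z].
In Python, from bench import ctrl gives the robot as it stands.
- The arm moves only by the tool move_arm, never from a script. Its argument "rows" is text: rows parted by semicolons, each of 7 numbers parted by spaces: the shift along the tool's x, y, z in cm, then the turn, a rotation vector about the tool's x, y, z in degrees, then the opening, from 0 (shut) to 1 (fully open). In form: x y z rx ry rz grip; .... A call has 1 to 20 rows; each row shifts and turns the commanded pose from where the row before left it, along the tool's axes as they then stand; what a row does not reach is not made up. A row lasts 1/10 s, in which the tool goes at most 50 mm and 8.59 degrees, less where a joint would pass 70% of its speed; a pose out of reach is approached as far as the arm can. A call with a gripper value outside its range is refused whole. The fingers move at their own pace and stop on an object; the grip force is fixed at half the most. Time passes only in rows, so rows that do not move let the fingers close. It gives the time, the measured TCP pose, the force and the opening at its end, in the units of the state.
- ctrl.get_obs(): the state, without advancing time (a new reading comes with each control period).
- ctrl.camera(name): name is "scene" or "side" or "wrist"; returns a dict with "color" (400x640x3 uint8, blue, green, red), "fx", "fy", "cx", "cy" (pixels), "rvec" (rotation vector, rad) and "tvec" (3), from world to camera coordinates, as OpenCV has them. Camera axes: x right, y down, z forward; pixel columns grow to the right and rows downward; lengths in m; the calibration is good to about 2 mm. A picture is of the moment at which its call begins. There is no depth.
- ctrl.hand_in(): hands the job in, once; it reports no verdict.
Trained networks look in the newest picture that a camera, given by its name, has taken for a name from the list of things; names that differ only in an ending like _2 or _b are one class to them, and where a whole thing is asked for, a point or a joint stands for the part that bears it (a point fixed in the world has none). Each returns a list of dicts, best first, with "confidence" (0 to 1); they miss things now and then, are a little off and sometimes report something else, mostly with a low value. They report only what shows in the picture. A call takes as long as a camera call. They do not tell look-alikes from the thing itself.
- ctrl.look_for(camera, query): "bbox" ([left, top, right, bottom] in pixels, round what is visible of it).
- ctrl.trace(camera, query): "region" (400x640 bool, what is visible of it) and "bbox" ([left, top, right, bottom] in pixels, round what is visible of it).
The state is a dict: "time_s": time; "q": joint angles; "dq": joint speeds; "joint_efforts": joint torques, N m; "eef_pos": TCP position; "eef_rot": TCP orientation; "wrist_force": force on the tool from outside, world axes, zero at the start; "torque": the same for the moment, N m; "opening": opening from 0.0 (shut) to 1.0 (fully open).
Only numpy, scipy, OpenCV 4.12 (cv2) and the standard library are available. Lean on these libraries where they do the work, as an engineer would, in place of code of your own. Each camera call takes 0.05 s, during which the arm holds its last target.

## Working session

There is one attempt and no reset: what is moved stays moved. The work goes in short steps, Python scripts to look and compute and a tool call to move; the robot and the scene stay as the last step left them, time stands still between calls to the robot, and variables do not carry over. Pictures are saved under pics/ and viewed, and the job is handed in when it is done.

Besides the shell and the picture viewer there is one more tool, called after "Request:" as name(argument=value, ...) on one line, values as JSON. move_arm: Moves the arm, as the interface text tells. Its arguments: {"type":"object","properties":{"rows":{"type":"string"}},"required":["rows"]}

```bash
ls; mkdir -p pics
cat > h.py <<'E'
import numpy as np, cv2
from bench import ctrl
def cam(n,f=None):
    c=ctrl.camera(n)
    if f: cv2.imwrite('pics/'+f,c['color'])
    return c
def ray(c,u,v):
    R,_=cv2.Rodrigues(np.array(c['rvec'],float)); t=np.array(c['tvec'],float).ravel()
    d=R.T@np.array([(u-c['cx'])/c['fx'],(v-c['cy'])/c['fy'],1.]); o=-R.T@t
    return o,d
def atz(c,u,v,z):
    o,d=ray(c,u,v); return o+d*(z-o[2])/d[2]
def proj(c,P):
    K=np.array([[c['fx'],0,c['cx']],[0,c['fy'],c['cy']],[0,0,1.]])
    return cv2.projectPoints(np.array(P,float).reshape(-1,1,3),np.array(c['rvec'],float),np.array(c['tvec'],float),K,None)[0].reshape(-1,2)
def tri(obs):
    A=np.zeros((3,3));b=np.zeros(3)
    for c,u,v in obs:
        o,d=ray(c,u,v);d/=np.linalg.norm(d);M=np.eye(3)-np.outer(d,d);A+=M;b+=M@o
    return np.linalg.solve(A,b)
E
python3 - <<'E'
from h import *
o=ctrl.get_obs();print(o,ctrl.pinch_z)
for n in ['scene','side','wrist']:
    c=cam(n,n+'0.png');print(n,c['fx'],c['cx'],c['cy'],c['rvec'],c['tvec'])
    for q in ['handle','switch_unit','rack','round_knob','tweezers_loose','label_tape','marker_blue']:
        print(q,[(np.round(r['bbox']).tolist(),round(r['confidence'],2)) for r in ctrl.look_for(n,q)][:3])
E
```

```text
pics
{'time_s': 0.0, 'q': array([-2.06282756e-01,  1.81483102e-01,  1.60799741e+00, -7.36964716e-06,
        1.35380366e+00, -2.06304068e-01]), 'dq': array([-0.00112286, -0.00139952,  0.00102067,  0.00101969,  0.00167606,
        0.00099218]), 'joint_efforts': array([ 3.41415571e-04, -4.44869328e+01, -3.51340663e+01, -2.51131587e-04,
        9.11703974e-03,  3.43231875e-05]), 'eef_pos': array([5.74576135e-01, 1.14307344e-04, 3.03021749e-01]), 'eef_rot': array([-1.69717769e-04,  9.99999642e-01,  1.14523280e-05, -8.28561302e-04]), 'wrist_force': array([ 0.14634983, -0.24783856, -0.27089518]), 'torque': array([ 0.00570047, -0.01765575,  0.05009155]), 'opening': 0.9974405017109533} 0.0539
scene 457.90489935602386 320.7394659132191 200.14156824572694 [ 0.89210479  2.43073605 -1.20996388] [ 0.3732293  -0.22927684  1.38909314]
handle [([235.0, 177.0, 262.0, 195.0], 0.6)]
switch_unit [([259.0, 171.0, 337.0, 248.0], 0.67), ([404.0, 216.0, 430.0, 240.0], 0.66)]
rack [([362.0, 209.0, 439.0, 268.0], 0.86), ([381.0, 210.0, 395.0, 226.0], 0.52)]
round_knob [([379.0, 208.0, 393.0, 228.0], 0.69), ([
[... 505 characters left out ...]
 173.0], 0.71)]
switch_unit [([283.0, 164.0, 350.0, 223.0], 0.82)]
rack [([315.0, 236.0, 354.0, 309.0], 0.66)]
round_knob [([327.0, 234.0, 347.0, 258.0], 0.58)]
tweezers_loose [([221.0, 266.0, 240.0, 296.0], 0.45)]
label_tape [([248.0, 216.0, 272.0, 239.0], 0.63), ([283.0, 165.0, 352.0, 225.0], 0.26)]
marker_blue [([269.0, 251.0, 300.0, 288.0], 0.65)]
wrist 296.0091695342821 315.4720637098771 194.64067408112155 [-2.86395543e+00 -7.97172512e-04  6.85320781e-05] [-0.57306595 -0.03555372  0.37805964]
handle [([328.0, 222.0, 389.0, 260.0], 0.68)]
switch_unit [([274.0, 41.0, 426.0, 176.0], 0.57)]
rack []
round_knob []
tweezers_loose []
label_tape [([412.0, 0.0, 461.0, 21.0], 0.63)]
marker_blue []
```

View pics/scene0.png

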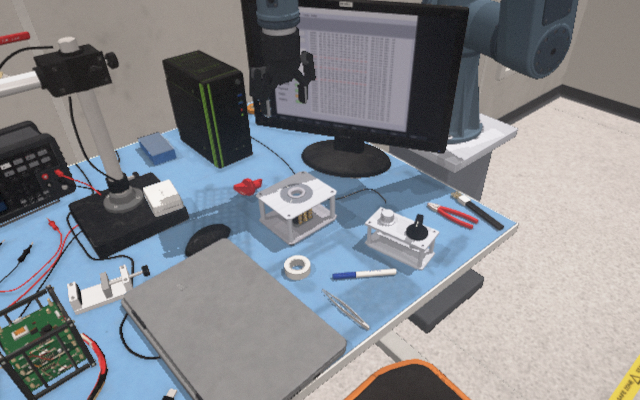

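View pics/side0.png

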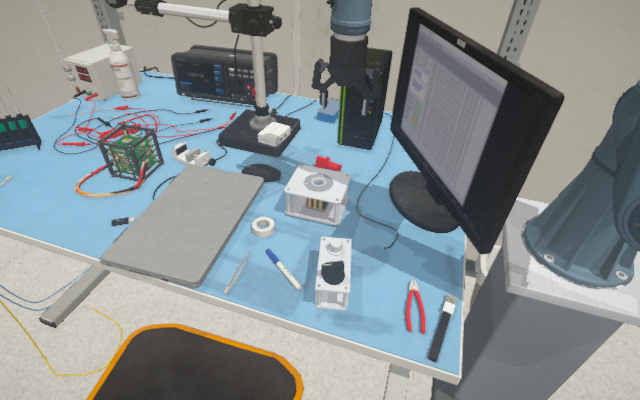

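View pics/wrist0.png

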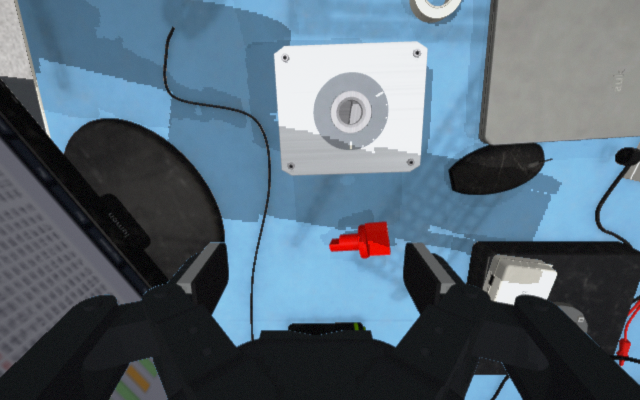

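Candidates: the black handle stands in the rack at scene (417,228) / side (333,272). The red look-alike lies at scene (248,186), and the aluminium round knob sits at scene (386,217). By the description I choose the black one. Next are close crops and positions.

Run:
```python
from h import *
cs=ctrl.camera('scene');cd=ctrl.camera('side');cw=ctrl.camera('wrist')
def crop(c,x0,y0,x1,y1,k): return cv2.resize(c['color'][y0:y1,x0:x1],None,fx=k,fy=k,interpolation=cv2.INTER_CUBIC)
a=crop(cs,355,195,445,275,6);cv2.imwrite('pics/c1.png',a)
cv2.imwrite('pics/c2.png',crop(cd,295,225,375,315,6))
cv2.imwrite('pics/c3.png',crop(cw,270,35,435,180,4))
for n,c in (('s',cs),('d',cd),('w',cw)):
    o,_=ray(c,0,0);print(n,'campos',o.round(3))
print('sw wrist centre',atz(cw,350,112,.08))
print('knob',tri([(cs,386,215),(cd,337,243)]),'handle',tri([(cs,418,224),(cd,333,268)]))
print('sw',tri([(cs,295,193),(cd,319,182)]), 'red',atz(cw,360,240,.02),'tape',atz(cs,296,267,.01))
print('monitor base', atz(cs,345,155,0.0), 'mon wrist', atz(cw,200,200,0))
```

```text
s campos [1.07  0.726 0.672]
d campos [0.394 0.754 0.631]
w campos [0.573 0.07  0.373]
sw wrist centre [0.60597031 0.06817806 0.08      ]
knob [0.51098831 0.24214237 0.07299417] handle [0.49750871 0.31518009 0.0859252 ]
sw [0.60920771 0.06338033 0.07648147] red [ 0.63087597 -0.09209182  0.02      ] tape [0.70666399 0.18951071 0.01      ]
monitor base [ 0.34021608 -0.06988687  0.        ] mon wrist [ 0.42088375 -0.04406404  0.        ]
```

View pics/c1.png

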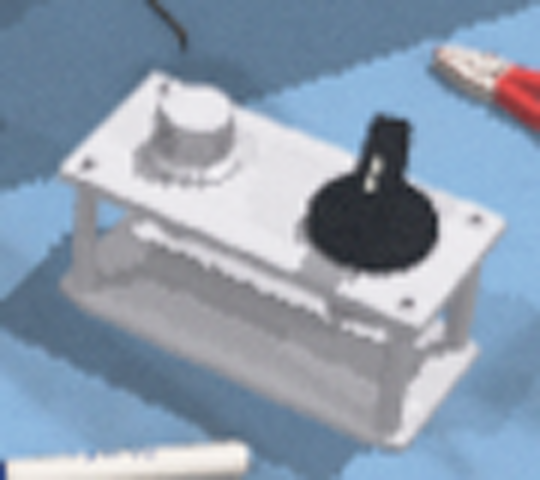

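View pics/c2.png

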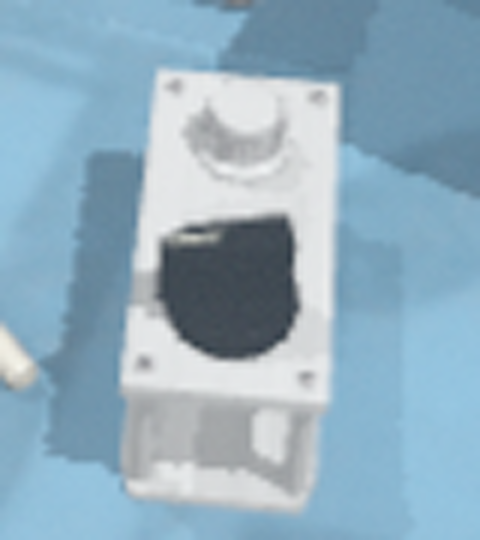

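View pics/c3.png

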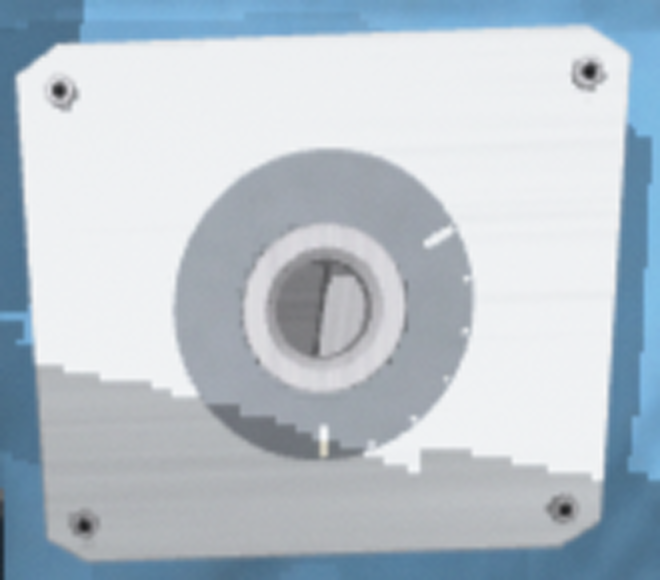

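Run:
```python
from h import *
cs=ctrl.camera('scene');cd=ctrl.camera('side');cw=ctrl.camera('wrist')
print('mon br',tri([(cs,441,150),(cd,500,245)]),'mon tr',tri([(cs,467,8),(cd,560,98)]),'bl',tri([(cs,258,127),(cd,392,130)]),'tl?',atz(cd,412,10,.4))
# panel screws
P=[atz(cw,270+u/4,35+v/4,.080) for u,v in [(60,91),(588,71),(564,509),(84,524)]]
P=np.array(P);print(P.round(4),P.mean(0))
e=[P[1]-P[0],P[2]-P[3]];print([np.degrees(np.arctan2(x[1],x[0])) for x in e]);e=[P[0]-P[3],P[1]-P[2]];print([np.degrees(np.arctan2(x[1],x[0]))-90 for x in e])
ctr=atz(cw,270+324/4,35+306/4,.082);off=atz(cw,270+438/4,35+237/4,.079);on=atz(cw,270+324/4,35+440/4,.079)
print(ctr,off-ctr,on-ctr)
a=atz(cw,270+325/4,35+264/4,.056);b=atz(cw,270+318/4,35+354/4,.056);d=a-b;print('hub flat facing',np.degrees(np.arctan2(d[1],d[0]))-90,(a+b)/2)
# rack screws scene, z=.06
S=[atz(cs,355+u/6,195+v/6,.06) for u,v in [(88,163),(163,90),(476,218),(407,302)]];S=np.array(S);print('rack s',S.round(4),S.mean(0))
S=[atz(cd,295+u/6,225+v/6,.06) for u,v in [(175,86),(318,97),(307,378),(144,362)]];S=np.array(S);print('rack d',S.round(4),S.mean(0))
```

```text
mon br [0.19105147 0.12745658 0.0566773 ] mon tr [0.21804376 0.15939366 0.40591658] bl [ 0.48692255 -0.27176306  0.06342347] tl? [ 0.48947194 -0.28658898  0.4       ]
[[0.5453 0.1157 0.08  ]
 [0.665  0.1199 0.08  ]
 [0.6685 0.0199 0.08  ]
 [0.5485 0.016  0.08  ]] [0.60681636 0.06787591 0.08      ]
[np.float64(2.0205649454094172), np.float64(1.8425240624133379)]
[np.float64(1.8704052845366164), np.float64(1.9844031714211923)]
[0.60667836 0.06864532 0.082     ] [ 0.02668228  0.01565476 -0.003     ] [ 0.00140984 -0.03182478 -0.003     ]
hub flat facing -2.7409181623863788 [0.60905274 0.06768969 0.056     ]
rack s [[0.5421 0.2279 0.06  ]
 [0.494  0.2168 0.06  ]
 [0.4649 0.333  0.06  ]
 [0.5135 0.3446 0.06  ]] [0.50362014 0.28059149 0.06      ]
rack d [[0.5424 0.2271 0.06  ]
 [0.4935 0.2149 0.06  ]
 [0.4656 0.3316 0.06  ]
 [0.5151 0.343  0.06  ]] [0.50415045 0.27915097 0.06      ]
```

The crops agree: black skirted handle in the rack hole nearer the scene camera. The hub bore flat shows in the wrist view at about (350,112) and faces about -3° in world. The monitor top is about 0.41 m high under the forearm, so I keep high on the way over.

Request:
move_arm(rows="-1 -3.9 -0.5 0 0 0 0.5;-1 -3.9 -0.5 0 0 0 0.5;-1 -3.9 -0.5 0 0 0 0.5;-1 -3.9 -0.5 0 0 0 0.5;-1 -3.9 0 0 0 0 0.5;-1 -3.9 0 0 0 0 0.5;-1 -3.9 0 0 0 0 0.5;-0.9 -4 0 0 0 0 0.5;0 0 0 0 0 -8.2 0.5;0 0 0 0 0 -8.2 0.5;0 0 0 0 0 -8.2 0.5;0 0 0 0 0 -8.2 0.5;0 0 0 0 0 -8.2 0.5;0 0 0 0 0 -8.2 0.5;0 0 0 0 0 -8.2 0.5;0 0 0 0 0 -8.2 0.5;0 0 0 0 0 -8.2 0.5;0 0 0 0 0 -8.2 0.5;0 0 0 0 0 -8 0.5;0 0 0 0 0 0 0.5")

```text
time_s: 3.5
eef_pos: [0.496, 0.313, 0.3239]
eef_rot: [-0.0, 0.707, 0.708, -0.0]
wrist_force: [0.6, -0.7, -0.2]
opening: 0.501
```

Run:
```python
from h import *
c=cam('wrist','w1.png');cam('side','s1.png');cam('scene','sc1.png')
o=ctrl.get_obs();print(o['time_s'],o['q'].round(3),o['eef_pos'].round(4),o['eef_rot'].round(4),o['wrist_force'].round(2))
print([(r['bbox'],r['confidence']) for r in ctrl.look_for('wrist','handle')])
```

```text
3.65 [ 0.361  0.19   1.555 -0.     1.396 -1.207] [0.496  0.313  0.3239] [ 0.      0.7083  0.7059 -0.    ] [-0.06 -0.7   0.49]
[([297.1, 156.0, 336.0, 201.5], 0.78), ([50.6, 193.8, 189.0, 317.3], 0.62), ([4.1, 236.5, 46.5, 290.4], 0.6)]
```

View pics/w1.png

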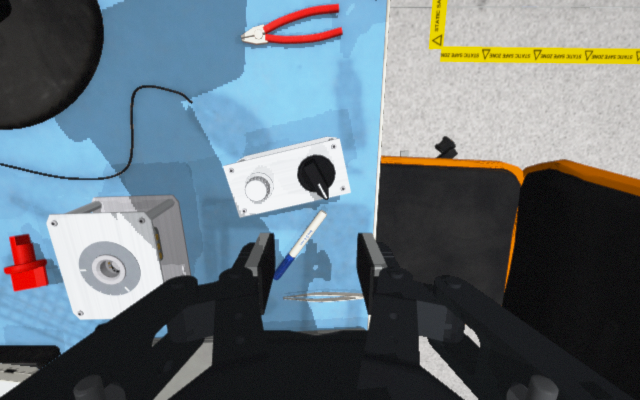

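View pics/s1.png

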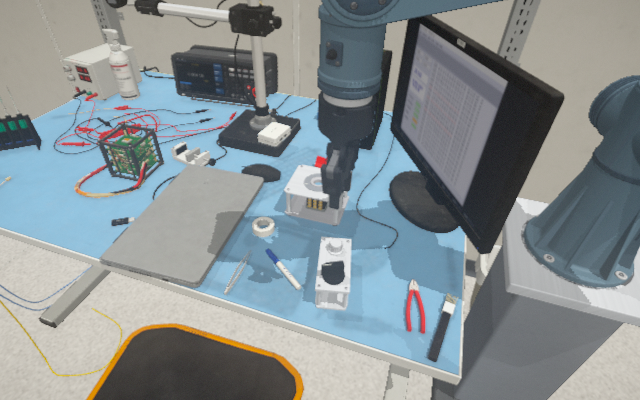

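The wrist picture shows the handle at about (317,177) in the right hole, pointing down and slightly right in the image. The knob is at (258,187). The forearm is clear above the monitor.

Run:
```python
from h import *
c=ctrl.camera('wrist')
cv2.imwrite('pics/w1c.png',cv2.resize(c['color'][125:225,220:360],None,fx=5.5,fy=5.5,interpolation=cv2.INTER_CUBIC))
```

```text
(no output)
```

View pics/w1c.png

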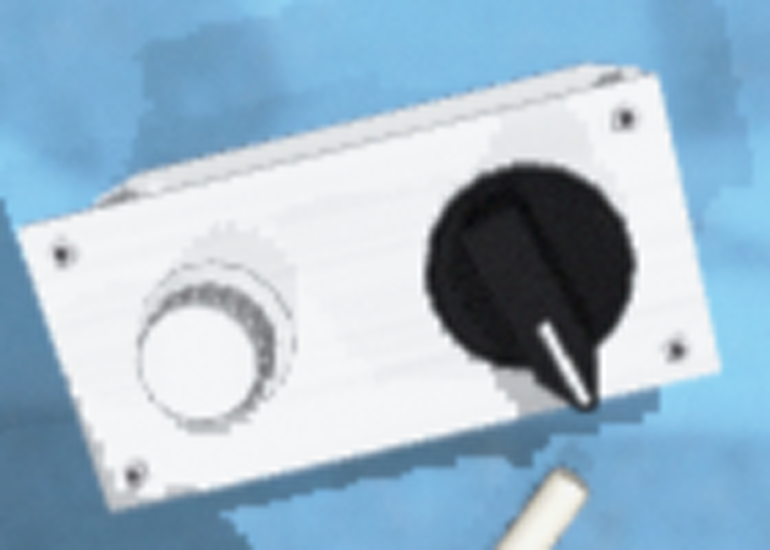

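Run:
```python
from h import *
c=ctrl.camera('wrist')
w=lambda u,v,z: atz(c,220+u/5.5,125+v/5.5,z)
print('skirt',w(530,265,.07))
a=w(543,325,.096);b=w(586,402,.096);d=b-a;print(a,b,'phi',np.degrees(np.arctan2(d[1],d[0])))
r=w(487,222,.096);d=b-r;print('rear',r,'phi',np.degrees(np.arctan2(d[1],d[0])),'len',np.linalg.norm(d),'centre',b-d/np.linalg.norm(d)*.025)
S=np.array([w(u,v,.06) for u,v in [(62,255),(135,474),(677,349),(626,118)]]);print(S.round(4),S.mean(0))
y=(S[2]+S[3]-S[0]-S[1]);y/=np.linalg.norm(y);print('yaw',np.degrees(np.arctan2(-y[0],y[1])),'hole',S.mean(0)+.034*y)
for f in (0,):
  pass
```

```text
skirt [0.49185114 0.31429838 0.07      ]
[0.49791926 0.31664495 0.096     ] [0.51303503 0.32485796 0.096     ] phi 28.517036836165577
rear [0.47832149 0.30627698 0.096     ] phi 28.158633107679954 len 0.03937362135415279 centre [0.49099392 0.3130601  0.096     ]
[[0.4916 0.2169 0.06  ]
 [0.5398 0.2289 0.06  ]
 [0.5121 0.3454 0.06  ]
 [0.4635 0.3339 0.06  ]] [0.50177516 0.28127413 0.06      ]
yaw 13.458077660962648 hole [0.49386221 0.31434051 0.06      ]
```

Request:
move_arm(rows="0.1 -0.3 0 0 0 -7 0.5;0 0 0 0 0 -7 0.5;0 0 0 0 0 -7 0.5;0 0 1 0 0 -7 0.5;0 0 3 0 0 0 0.5;0 0 3 0 0 0 0.5;0 0 3 0 0 0 0.5;0 0 1.5 0 0 0 0.5;0 0 0 0 0 0 0.5")

```text
time_s: 4.7
eef_pos: [0.4918, 0.3135, 0.2065]
eef_rot: [-0.002, 0.515, 0.857, -0.002]
wrist_force: [-0.2, -0.1, 0.7]
opening: 0.503
```

Run:
```python
from h import *
c=cam('wrist','w2.png');cam('side','s2.png')
o=ctrl.get_obs();print(o['time_s'],o['q'].round(3),o['eef_pos'].round(4),o['eef_rot'].round(4),o['wrist_force'].round(2))
# expected handle projections
import numpy as np
p=np.array([.493,.3142]);f=np.radians(28.3)
R=np.array([[np.cos(f),-np.sin(f)],[np.sin(f),np.cos(f)]])
pts=[[-.017,-.0065,.036],[-.017,.0065,.036],[.015,.0065,.036],[.025,0,.036],[.015,-.0065,.036]]
W=[np.r_[p+R@np.array(q[:2]),.06+q[2]] for q in pts]
im=c['color'].copy();cv2.polylines(im,[proj(c,W).round().astype(int)],True,(0,255,0),1)
x=im[120:330,200:440];cv2.imwrite('pics/w2c.png',cv2.resize(x,None,fx=3.2,fy=2.8*3.2/2.8,interpolation=cv2.INTER_CUBIC)[:600])
```

```text
4.8 [ 0.364  0.302  1.662 -0.     1.178 -1.695] [0.4936 0.3142 0.2098] [3.000e-04 5.152e-01 8.571e-01 4.000e-04] [ 1.09 -1.14  0.11]
```

View pics/w2.png

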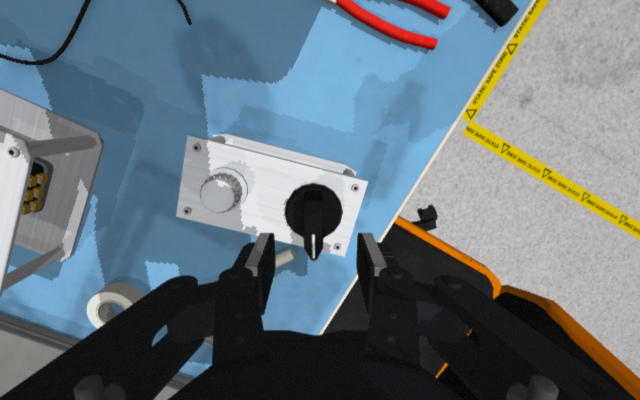

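View pics/w2c.png

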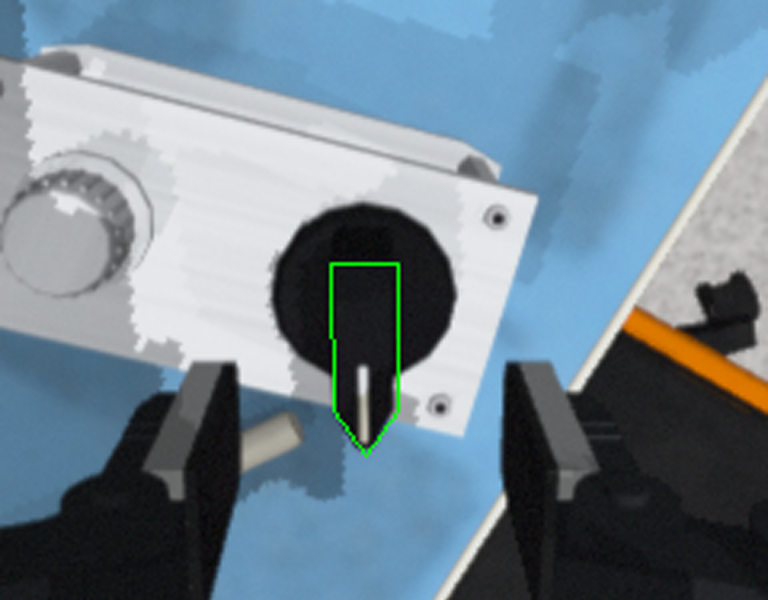

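View pics/s2.png

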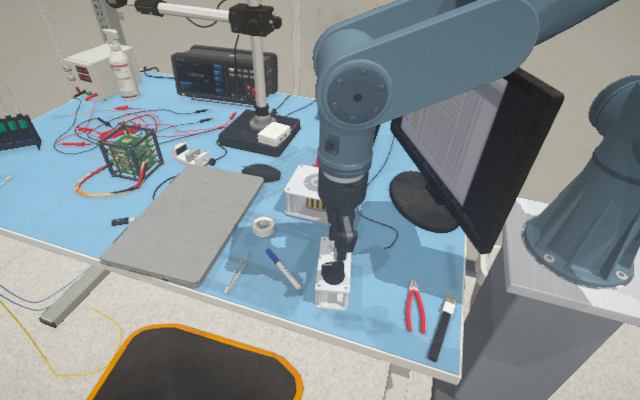

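The overlay of the expected grip lies on the real one at crop (365,350), with the pads evenly on both sides. I descend and close.

Request:
move_arm(rows="0 0 2.5 0 0 0 0.5;0 0 2 0 0 0 0.5;0 0 1.3 0 0 0 0.5;0 0 0.6 0 0 0 0.5;0 0 0 0 0 0 0.5;0 0 0 0 0 0 0.5")

```text
time_s: 5.4
eef_pos: [0.4937, 0.3143, 0.146]
eef_rot: [0.001, 0.515, 0.857, 0.001]
wrist_force: [0.4, 0.3, 1.0]
opening: 0.499
```

Run:
```python
from h import *
c=cam('wrist','w3.png');o=ctrl.get_obs();print(o['eef_pos'].round(4),o['wrist_force'].round(2))
```

```text
[0.4938 0.3143 0.1462] [-0.37 -0.49 -0.13]
```

View pics/w3.png

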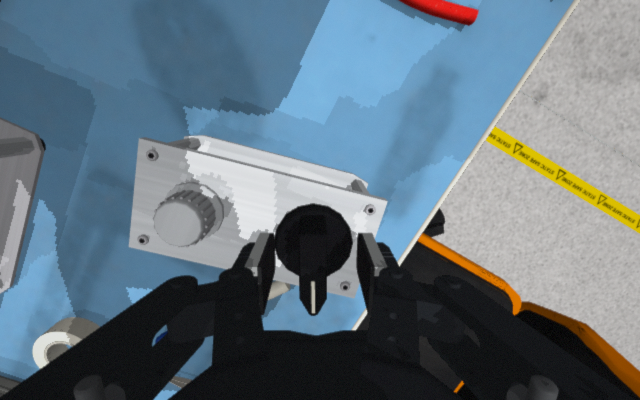

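Request:
move_arm(rows="0 0 0 0 0 0 0.3;0 0 0 0 0 0 0.2;0 0 0 0 0 0 0;0 0 0 0 0 0 0;0 0 0 0 0 0 0;0 0 0 0 0 0 0;0 0 0 0 0 0 0")

```text
time_s: 6.15
eef_pos: [0.4937, 0.3137, 0.1457]
eef_rot: [0.001, 0.515, 0.857, 0.0]
wrist_force: [0.2, -4.6, 5.8]
opening: 0.142
```

Run:
```python
from h import *
c=cam('wrist','w4.png');o=ctrl.get_obs();print(o['eef_pos'].round(4),o['wrist_force'].round(2),o['torque'].round(3),o['opening'])
```

```text
[0.4937 0.3137 0.1457] [ 0.58 -4.19  5.53] [-0.723 -0.102  0.019] 0.1358215405321944
```

View pics/w4.png

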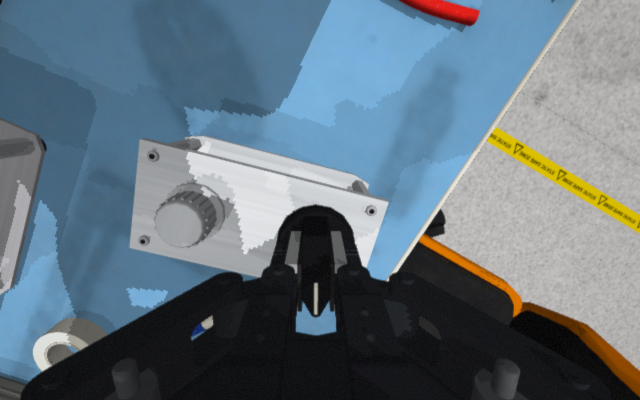

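Request:
move_arm(rows="0 0 -0.3 0 0 0 0;0 0 -0.5 0 0 0 0;0 0 -1 0 0 0 0;0 0 -1 0 0 0 0;0 0 -1.5 0 0 0 0;0 0 -1.5 0 0 0 0;0 0 -1.5 0 0 0 0;0 0 -1.5 0 0 0 0;0 0 0 0 0 0 0;0 0 0 0 0 0 0;0 0 0 0 0 0 0")

```text
time_s: 7.3
eef_pos: [0.4925, 0.3139, 0.2321]
eef_rot: [-0.001, 0.515, 0.857, -0.001]
wrist_force: [-0.3, 0.0, -1.8]
opening: 0.137
```

Run:
```python
from h import *
c=cam('wrist','w5.png');cs=cam('side','s5.png');sc=cam('scene','sc5.png');o=ctrl.get_obs();print(o['eef_pos'].round(4),o['eef_rot'].round(4),o['wrist_force'].round(2),o['torque'].round(3),o['opening'],o['q'].round(3))
u,v=proj(cs,[o['eef_pos']-[0,0,.09]])[0].astype(int);print(u,v)
a=cv2.resize(cs['color'][v-60:v+60,u-60:u+60],None,fx=4,fy=4,interpolation=2)
u,v=proj(sc,[o['eef_pos']-[0,0,.09]])[0].astype(int);print(u,v)
b=cv2.resize(sc['color'][v-60:v+60,u-60:u+60],None,fx=4,fy=4,interpolation=2)[:,60:380]
cv2.imwrite('pics/c5.png',np.hstack([a,b]))
```

```text
[0.4926 0.3138 0.2319] [-6.000e-04  5.151e-01  8.572e-01 -7.000e-04] [-0.61  0.24 -1.75] [ 0.074 -0.007 -0.016] 0.14073899357467737 [ 0.364  0.274  1.647  0.     1.222 -1.695]
337 247
422 200
```

View pics/c5.png

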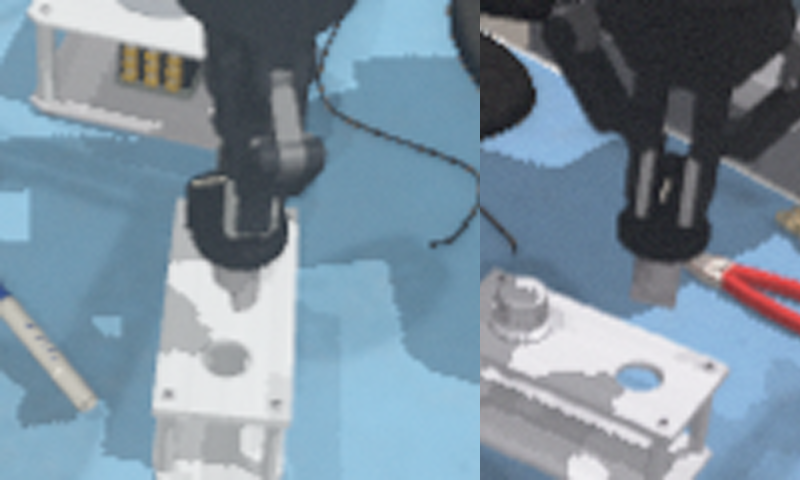

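View pics/w5.png

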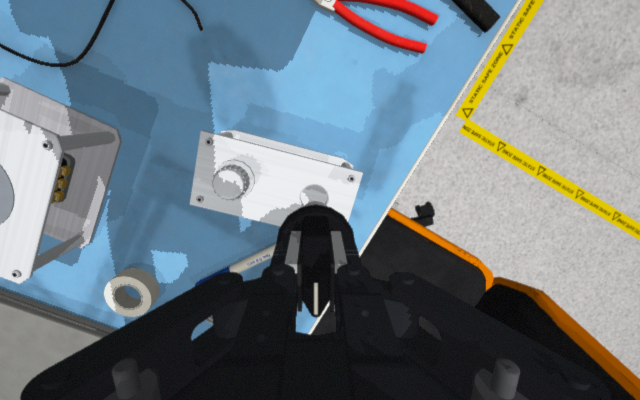

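The handle is held upright and the shaft is clear of the rack. Next I carry it over the bushing.

Request:
move_arm(rows="0 0 -1 0 0 0 0;-1 0 -1 0 0 0 0;-2.5 0 0 0 0 0 0;-3 -0.2 0 0 0 0 0;-3 -0.2 0 0 0 0 0;-3 -0.2 0 0 0 0 0;-3 -0.2 0 0 0 0 0;-3 -0.2 0 0 0 0 0;-3 -0.2 0 0 0 0 0;-3 -0.2 0 0 0 0 0;-1.5 -0.1 0 0 0 0 0;-1 0 0 0 0 0 0;0 0 0 0 0 7 0;0 0 0 0 0 8 0;0 0 0 0 0 8 0;0 0 0 0 0 8 0;0 0 0 0 0 0 0;0 0 0 0 0 0 0;0 0 0 0 0 0 0")

```text
time_s: 9.35
eef_pos: [0.6065, 0.0689, 0.253]
eef_rot: [-0.0, 0.724, 0.69, 0.0]
wrist_force: [-0.0, -0.0, -1.9]
opening: 0.142
```

```bash
cat >> h.py <<'E'
from scipy.spatial.transform import Rotation as Ro
def state():
    o=ctrl.get_obs();w,x,y,z=o['eef_rot'];R=Ro.from_quat([x,y,z,w]).as_matrix()
    hx=R[:,1];return o,R,np.degrees(np.arctan2(hx[1],hx[0]))
E
python3 - <<'E'
from h import *
c=cam('wrist','w6.png');cs=cam('side','s6.png');sc=cam('scene','sc6.png');o,R,phi=state();p=o['eef_pos']
print(o['time_s'],p.round(4),phi,R[:,2].round(4),o['wrist_force'].round(2),o['opening'],o['q'].round(3))
tip=p+R@[0,.025,.0495];print('pointer px pred',proj(c,[tip]))
a=[]
for k,x in (('side',cs),('scene',sc)):
    P=[p+R@[0,0,.0855+.040],p+R@[0,0,.0855],p+R@[0,.025,.0495],[.6067,.0683,.082]]
    uv=proj(x,P);print(k,uv.round(1).tolist());u,v=uv[1].astype(int)
    cr=cv2.resize(x['color'][v-50:v+50,u-50:u+50],None,fx=8,fy=8,interpolation=2)[100:700,200:600]
    for q,col in zip(uv,[(0,0,255),(0,255,0),(255,0,0),(255,0,255)]):
        cv2.circle(cr,(int((q[0]-u+50.5)*8-200),int((q[1]-v+50.5)*8-100)),4,col,1)
    a.append(cr)
cv2.imwrite('pics/c6.png',np.hstack(a))
E
```

```text
9.5 [0.6065 0.0687 0.2529] -2.923512214118804 [-1.e-04  1.e-04 -1.e+00] [ 0.37  0.49 -1.36] 0.13903782873201775 [-0.081  0.306  1.562  0.     1.274 -1.601]
pointer px pred [[314.66893604 321.2935906 ]]
side [[319.9, 166.5], [320.4, 152.1], [310.5, 136.1], [319.3, 181.8]]
scene [[296.1, 174.0], [295.1, 158.0], [283.7, 146.8], [297.1, 191.3]]
```

View pics/c6.png

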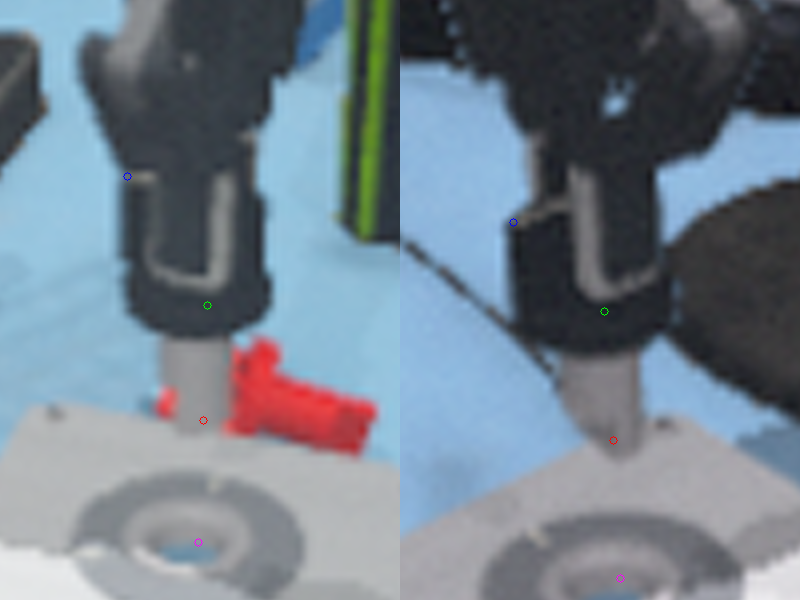

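View pics/w6.png

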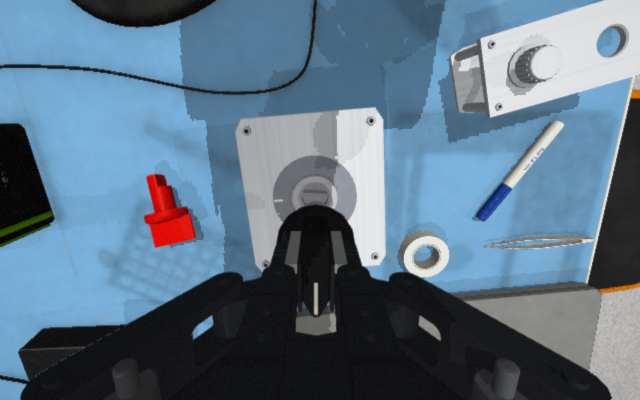

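```bash
cat > ov.py <<'E'
from h import *
import sys
def outline(p,R,off,x,im,k,u0,v0):
    # tool frame: handle x=tool y, handle y=tool x, z=-tool z
    H=np.array([[0,1,0],[1,0,0],[0,0,-1.]]).T
    T=np.array([off[1],off[0],.0855-off[2]])  # origin in tool
    Rh=R@np.column_stack([[0,1,0],[1,0,0],[0,0,-1]])@Ro.from_euler('xy',off[3:5],degrees=True).as_matrix()
    o=p+R@T
    def L(pts,col,closed=False):
        uv=proj(x,[o+Rh@np.array(q,float) for q in pts]);uv=((uv+.5-[u0,v0])*k).round().astype(int)
        cv2.polylines(im,[uv.reshape(-1,1,2)],closed,col,1)
    t=np.linspace(0,2*np.pi,60)
    for r,z,c in((.022,0,(0,255,0)),(.022,.01,(0,255,0)),(.011,-.026,(0,255,255)),):
        L([(r*np.cos(a),r*np.sin(a),z) for a in t],c,True)
    tt=t[(np.cos(t)*.011)<.0025];tt=np.linspace(np.arccos(.25/1.1),2*np.pi-np.arccos(.25/1.1),40)
    for z in(-.04,-.026): L([(.011*np.cos(a),.011*np.sin(a),z) for a in tt],(0,0,255),True)
    L([[-.017,-.0065,.036],[-.017,.0065,.036],[.015,.0065,.036],[.025,0,.036],[.015,-.0065,.036]],(255,0,0),True)
if __name__=='__main__':
    off=[float(v) for v in sys.argv[2:]] or [0]*5
    o,R,phi=state();p=o['eef_pos'];a=[]
    for n in('side','scene'):
        x=ctrl.camera(n);u,v=proj(x,[p+R@[0,0,.0855]])[0].astype(int);k=10
        cr=cv2.resize(x['color'][v-28:v+32,u-20:u+20],None,fx=k,fy=k,interpolation=2)
        outline(p,R,off,x,cr,k,u-20,v-28);a.append(cr)
    cv2.imwrite(sys.argv[1],np.hstack(a))
E
python3 ov.py pics/ov1.png
```

```text
(no output)
```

View pics/ov1.png

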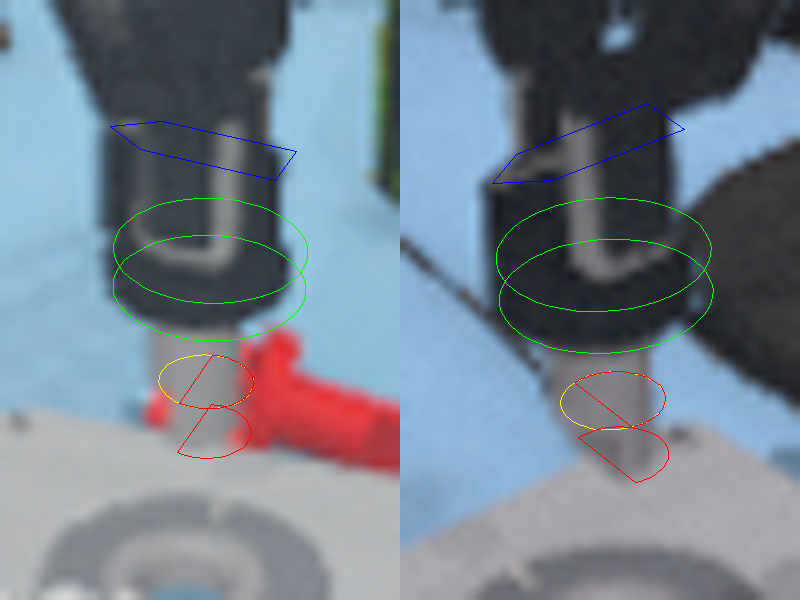

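```bash
cat > ov2.py <<'E'
from ov import *
off=[float(v) for v in sys.argv[2:7]];b=[float(v) for v in sys.argv[7:9]]
o,R,phi=state();p=o['eef_pos'];a=[];t=np.linspace(0,2*np.pi,80)
for n in('side','scene'):
    x=ctrl.camera(n);u,v=proj(x,[p+R@[0,0,.0855]])[0].astype(int);k=9;u0,v0=u-22,v-22
    cr=cv2.resize(x['color'][v0:v0+66,u0:u0+44],None,fx=k,fy=k,interpolation=2)
    outline(p,R,off,x,cr,k,u0,v0)
    for r,z in((.0195,.082),(.014,.082),):
        uv=proj(x,[(b[0]+r*np.cos(s),b[1]+r*np.sin(s),z) for s in t]);cv2.polylines(cr,[((uv+.5-[u0,v0])*k).round().astype(int).reshape(-1,1,2)],True,(255,0,255),1)
    a.append(cr)
cv2.imwrite(sys.argv[1],np.hstack(a))
E
python3 ov2.py pics/ov2.png 0.0025 0 0.002 0 0 .6067 .0683
```

```text
(no output)
```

View pics/ov2.png

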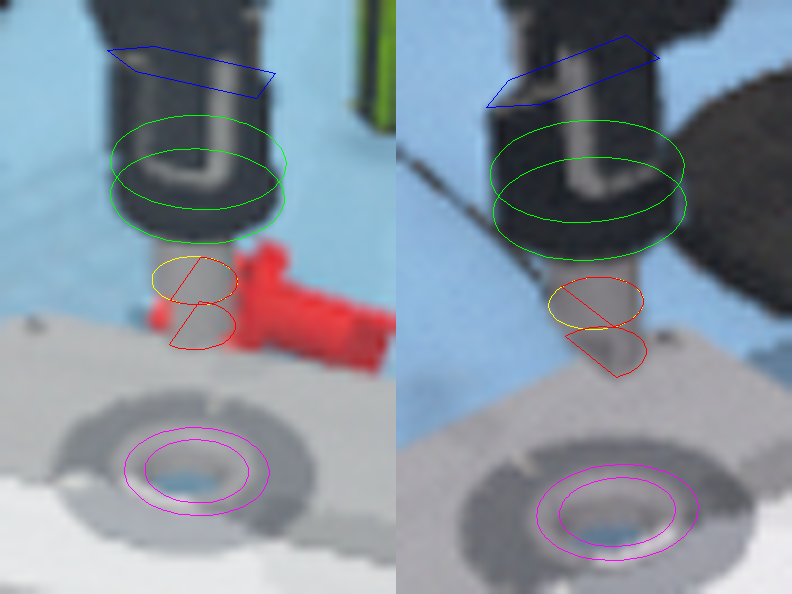

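Run:
```python
from h import *
t=np.linspace(0,2*np.pi,80);a=[]
for n,bs in (('side',[(.6067,.0683),(.6095,.0683)]),('scene',[(.6067,.0683),(.6095,.0683)])):
    x=ctrl.camera(n);row=[]
    for b in [None]+bs[1:]:
        B=b or bs[0];u,v=proj(x,[(.608,.0683,.08)])[0].astype(int);k=10;u0,v0=u-20,v-15
        cr=cv2.resize(x['color'][v0:v0+30,u0:u0+40],None,fx=k,fy=k,interpolation=2)
        if b:
          for r,z in((.0195,.082),(.014,.082),):
            uv=proj(x,[(b[0]+r*np.cos(s),b[1]+r*np.sin(s),z) for s in t]);cv2.polylines(cr,[((uv+.5-[u0,v0])*k).round().astype(int).reshape(-1,1,2)],True,(255,0,255),1)
        row.append(cr)
    a.append(np.hstack(row))
cv2.imwrite('pics/b1.png',np.vstack(a))
```

```text
(no output)
```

View pics/b1.png

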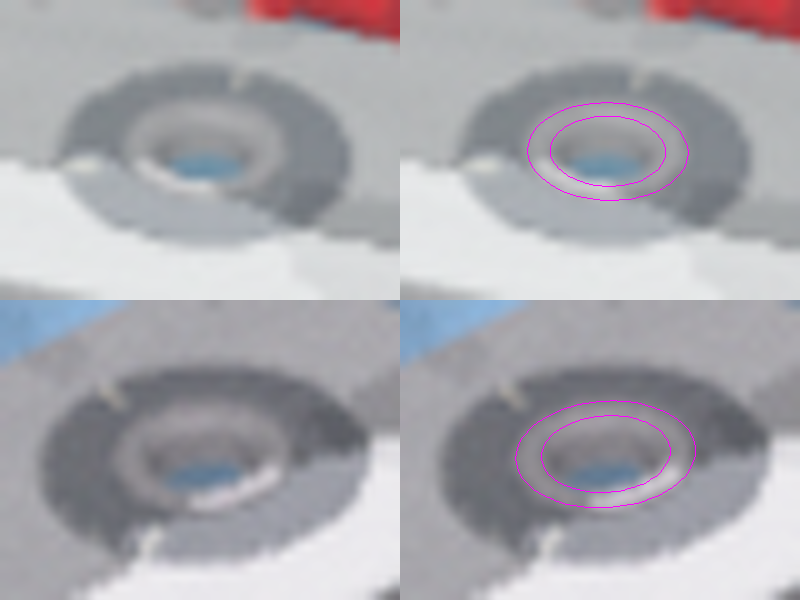

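Relative to the bushing, both views put the handle centred within about 1 mm: they share the same ~2.5 mm bias in x. I lower it into the countersink.

Request:
move_arm(rows="0 0 1 0 0 0 0;0 0 1.5 0 0 0 0;0 0 1 0 0 0 0;0 0 0.5 0 0 0 0;0 0 0.3 0 0 0 0;0 0 0.3 0 0 0 0;0 0 0 0 0 0 0")

```text
time_s: 10.5
eef_pos: [0.6065, 0.0686, 0.2067]
eef_rot: [-0.0, 0.725, 0.688, -0.0]
wrist_force: [-0.2, -0.1, -1.4]
opening: 0.138
```

```bash
cat > st.py <<'E'
from h import *
o,R,phi=state();print(o['time_s'],o['eef_pos'].round(4),round(phi,1),o['wrist_force'].round(2),o['torque'].round(3),round(o['opening'],3))
E
python3 st.py
```

```text
10.5 [0.6065 0.0686 0.2067] -3.0 [-0.17 -0.14 -1.38] [ 0.016  0.006 -0.01 ] 0.138
```

Request:
move_arm(rows="0 0 0.3 0 0 0 0;0 0 0.3 0 0 0 0;0 0 0.3 0 0 0 0;0 0 0 0 0 0 0")

```text
time_s: 10.9
eef_pos: [0.6064, 0.0685, 0.1974]
eef_rot: [-0.0, 0.725, 0.688, -0.0]
wrist_force: [-0.5, -1.5, -0.8]
opening: 0.139
```

Request:
move_arm(rows="0 0 0.3 0 0 0 0;0 0 0.3 0 0 0 0;0 0 0 0 0 0 0")

```text
time_s: 11.2
eef_pos: [0.6064, 0.0685, 0.1914]
eef_rot: [-0.0, 0.725, 0.688, -0.0]
wrist_force: [0.5, 0.2, -2.3]
opening: 0.137
```

```bash
python3 st.py
```

```text
11.2 [0.6064 0.0685 0.1914] -3.0 [ 0.55  0.21 -2.33] [-0.103 -0.11  -0.   ] 0.137
```

Request:
move_arm(rows="0 0 0.3 0 0 0 0;0 0 0.3 0 0 0 0;0 0 0.2 0 0 0 0;0 0 0 0 0 0 0")

```text
time_s: 11.6
eef_pos: [0.6066, 0.0685, 0.1836]
eef_rot: [0.0, 0.725, 0.688, -0.0]
wrist_force: [1.6, -1.2, -1.4]
opening: 0.135
```

Request:
move_arm(rows="0 0 0.1 0 0 0 0;0 0 0.1 0 0 0 0;0 0 0.1 0 0 0 0;0 0 0 0 0 0 0")

```text
time_s: 12.0
eef_pos: [0.6066, 0.0685, 0.1808]
eef_rot: [0.0, 0.725, 0.688, 0.0]
wrist_force: [1.8, -1.0, -1.4]
opening: 0.139
```

Request:
move_arm(rows="0 0 0.1 0 0 0 0;0 0 0.1 0 0 0 0;0 0 0.1 0 0 0 0;0 0 0 0 0 0 0")

```text
time_s: 12.4
eef_pos: [0.6065, 0.0685, 0.1777]
eef_rot: [0.0, 0.725, 0.688, -0.0]
wrist_force: [1.0, -0.9, -2.6]
opening: 0.14
```

Request:
move_arm(rows="0 0 0.1 0 0 0 0;0 0 0.1 0 0 0 0;0 0 0.1 0 0 0 0;0 0 0 0 0 0 0")

```text
time_s: 12.8
eef_pos: [0.6066, 0.0685, 0.1747]
eef_rot: [0.0, 0.725, 0.688, 0.0]
wrist_force: [1.8, -0.2, -2.4]
opening: 0.138
```

It has passed the hub face (TCP 0.181) with no resistance, so the flats agree. I continue gently to the bushing.

Request:
move_arm(rows="0 0 0.1 0 0 0 0;0 0 0.1 0 0 0 0;0 0 0.1 0 0 0 0;0 0 0.1 0 0 0 0;0 0 0 0 0 0 0")

```text
time_s: 13.3
eef_pos: [0.6066, 0.0685, 0.1707]
eef_rot: [0.0, 0.725, 0.688, 0.0]
wrist_force: [1.6, -0.9, -2.1]
opening: 0.138
```

Request:
move_arm(rows="0 0 0.1 0 0 0 0;0 0 0.1 0 0 0 0;0 0 0 0 0 0 0")

```text
time_s: 13.6
eef_pos: [0.6066, 0.0685, 0.1688]
eef_rot: [0.0, 0.725, 0.688, 0.0]
wrist_force: [2.8, -2.0, -1.9]
opening: 0.133
```

Request:
move_arm(rows="0 0 0.1 0 0 0 0;0 0 0 0 0 0 0")

```text
time_s: 13.8
eef_pos: [0.6066, 0.0685, 0.1678]
eef_rot: [0.0, 0.725, 0.688, 0.0]
wrist_force: [1.9, -1.5, -2.0]
opening: 0.136
```

Request:
move_arm(rows="0 0 0.1 0 0 0 0;0 0 0 0 0 0 0")

```text
time_s: 14.0
eef_pos: [0.6066, 0.0685, 0.1676]
eef_rot: [0.0, 0.725, 0.688, 0.0]
wrist_force: [-0.4, -1.7, 4.2]
opening: 0.134
```

Request:
move_arm(rows="0 0 0.05 0 0 0 0;0 0 0 0 0 0 0")

```text
time_s: 14.2
eef_pos: [0.6067, 0.0685, 0.1676]
eef_rot: [0.0, 0.725, 0.688, 0.0]
wrist_force: [-2.3, -2.2, 8.3]
opening: 0.138
```

```bash
python3 st.py; python3 ov2.py pics/ov3.png 0.0028 0 0 0 0 .6095 .0683
```

```text
14.2 [0.6067 0.0685 0.1676] -3.0 [-2.3  -2.15  8.33] [-0.185  0.494  0.015] 0.138
```

View pics/ov3.png

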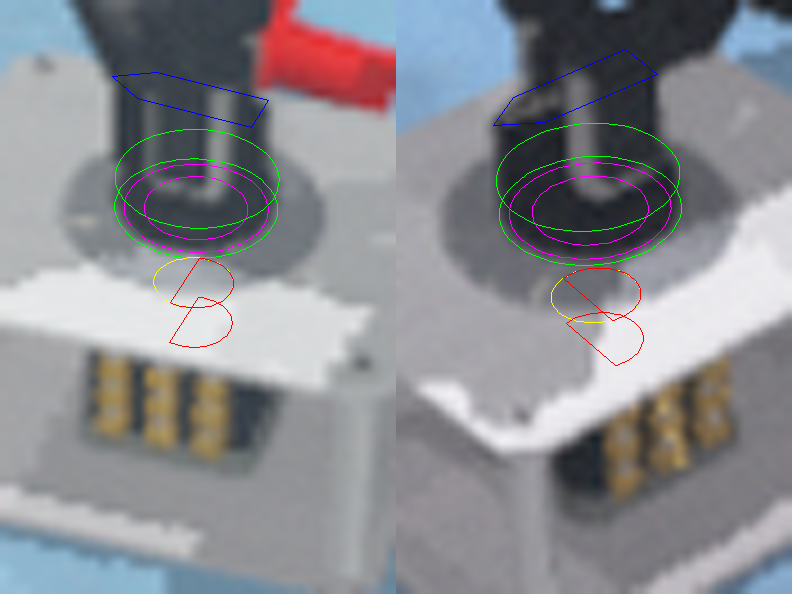

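Hard landing at TCP z 0.1676 with about 10 N, and the views show the skirt on the bushing. I ease the pressure slightly, then turn clockwise in stages with force checks.

Request:
move_arm(rows="0 0 -0.05 0 0 0 0;0 0 0 0 0 3 0;0 0 0 0 0 4 0;0 0 0 0 0 4 0;0 0 0 0 0 4 0;0 0 0 0 0 0 0")

```text
time_s: 14.9
eef_pos: [0.6067, 0.0688, 0.1676]
eef_rot: [0.0, 0.81, 0.587, 0.0]
wrist_force: [-1.0, -0.9, 5.4]
opening: 0.14
```

```bash
python3 st.py
```

```text
14.9 [0.6067 0.0688 0.1676] -18.1 [-0.97 -0.89  5.37] [-0.109  0.18  -0.035] 0.14
```

Turning freely.

Request:
move_arm(rows="0 0 0 0 0 5 0;0 0 0 0 0 5 0;0 0 0 0 0 5 0;0 0 0 0 0 5 0;0 0 0 0 0 5 0;0 0 0 0 0 0 0")

```text
time_s: 15.5
eef_pos: [0.6069, 0.0691, 0.1676]
eef_rot: [-0.0, 0.917, 0.398, 0.001]
wrist_force: [-0.3, 0.6, 6.2]
opening: 0.139
```

```bash
python3 st.py
```

```text
15.5 [0.6069 0.0691 0.1676] -43.0 [-0.29  0.6   6.24] [ 0.312 -0.044  0.016] 0.139
```

Request:
move_arm(rows="0 0 0 0 0 5 0;0 0 0 0 0 5 0;0 0 0 0 0 5 0;0 0 0 0 0 5 0;0 0 0 0 0 5 0;0 0 0 0 0 5 0;0 0 0 0 0 0 0")

```text
time_s: 16.2
eef_pos: [0.6073, 0.0693, 0.1676]
eef_rot: [-0.0, 0.989, 0.148, 0.001]
wrist_force: [3.4, 3.6, 4.4]
opening: 0.141
```

```bash
python3 st.py
```

```text
16.2 [0.6073 0.0693 0.1676] -72.9 [3.36 3.64 4.41] [ 0.574 -0.561 -0.032] 0.141
```

Request:
move_arm(rows="0.05 -0.03 0 0 0 4 0;0 0 0 0 0 4 0;0 0 0 0 0 3 0;0 0 0 0 0 0 0")

```text
time_s: 16.6
eef_pos: [0.6076, 0.0694, 0.1676]
eef_rot: [-0.0, 0.999, 0.054, 0.001]
wrist_force: [2.9, 2.8, 5.3]
opening: 0.141
```

```bash
python3 st.py
```

```text
16.6 [0.6076 0.0694 0.1676] -83.8 [2.85 2.81 5.33] [ 0.518 -0.547  0.044] 0.141
```

Request:
move_arm(rows="0 0 0 0 0 2 0;0 0 0 0 0 0 0")

```text
time_s: 16.8
eef_pos: [0.6077, 0.0694, 0.1676]
eef_rot: [-0.0, 0.999, 0.037, 0.001]
wrist_force: [2.0, 3.1, 5.1]
opening: 0.141
```

```bash
python3 st.py
```

```text
16.8 [0.6077 0.0694 0.1676] -85.8 [1.95 3.12 5.11] [ 0.515 -0.558 -0.014] 0.141
```

Request:
move_arm(rows="0 0 0 0 0 1.5 0;0 0 0 0 0 0 0")

```text
time_s: 17.0
eef_pos: [0.6077, 0.0694, 0.1676]
eef_rot: [-0.0, 1.0, 0.024, 0.001]
wrist_force: [2.9, 3.1, 4.8]
opening: 0.139
```

```bash
python3 st.py
```

```text
17.0 [0.6077 0.0694 0.1676] -87.3 [2.87 3.09 4.83] [ 0.582 -0.616 -0.078] 0.139
```

Request:
move_arm(rows="0 0 0 0 0 1 0;0 0 0 0 0 0 0")

```text
time_s: 17.2
eef_pos: [0.6077, 0.0693, 0.1676]
eef_rot: [-0.0, 1.0, 0.015, 0.001]
wrist_force: [2.2, 3.5, 4.7]
opening: 0.14
```

```bash
python3 st.py
```

```text
17.2 [0.6077 0.0693 0.1676] -88.3 [2.24 3.51 4.7 ] [ 0.53  -0.611  0.022] 0.14
```

Request:
move_arm(rows="0 0 0 0 0 1.5 0;0 0 0 0 0 0 0")

```text
time_s: 17.4
eef_pos: [0.6078, 0.0693, 0.1676]
eef_rot: [-0.0, 1.0, 0.002, 0.001]
wrist_force: [2.9, 3.6, 5.2]
opening: 0.137
```

```bash
python3 st.py
```

```text
17.4 [0.6078 0.0693 0.1676] -89.8 [2.94 3.61 5.19] [ 0.469 -0.649  0.   ] 0.137
```

Request:
move_arm(rows="0 0 0 0 0 1 0;0 0 0 0 0 0 0")

```text
time_s: 17.6
eef_pos: [0.6078, 0.0693, 0.1676]
eef_rot: [-0.0, 1.0, -0.007, 0.001]
wrist_force: [3.4, 3.2, 5.6]
opening: 0.142
```

```bash
python3 st.py
```

```text
17.6 [0.6078 0.0693 0.1676] -90.8 [3.39 3.15 5.58] [ 0.534 -0.649  0.006] 0.142
```

Request:
move_arm(rows="0 0 0 0 0 1 0;0 0 0 0 0 1 0;0 0 0 0 0 0 0")

```text
time_s: 17.9
eef_pos: [0.6078, 0.0693, 0.1676]
eef_rot: [-0.0, 1.0, -0.025, 0.001]
wrist_force: [4.0, 3.4, 4.6]
opening: 0.135
```

```bash
python3 st.py; python3 ov2.py pics/ov4.png 0 0 0 0 0 .6095 .0683; python3 -c "
from h import *
cam('wrist','w7.png')"
```

```text
17.9 [0.6078 0.0693 0.1676] -92.8 [3.99 3.36 4.59] [ 0.588 -0.786  0.075] 0.135
```

View pics/w7.png

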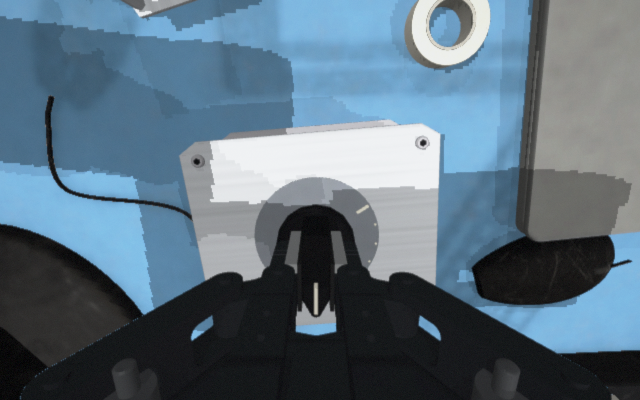

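Torque rises at -92.8° (stop felt through the D play). I back off into the play, unload, and release.

Request:
move_arm(rows="0.05 -0.05 -0.05 0 0 -2 0;0 0 -0.05 0 0 -2 0;0 0 0 0 0 0 0;0 0 0 0 0 0 0")

```text
time_s: 18.45
eef_pos: [0.6078, 0.0693, 0.1677]
eef_rot: [0.0, 1.0, 0.009, 0.0]
wrist_force: [5.3, 0.7, 0.5]
opening: 0.136
```

```bash
python3 st.py
```

```text
18.45 [0.6078 0.0693 0.1677] -88.9 [5.26 0.71 0.47] [ 1.070e-01 -1.017e+00  1.000e-03] 0.136
```

Request:
move_arm(rows="0 0 0 0 0 0 0.2;0 0 0 0 0 0 0.3;0 0 0 0 0 0 0.5;0 0 0 0 0 0 0.5;0 0 0 0 0 0 0.5;0 0 0 0 0 0 0.5")

```text
time_s: 19.05
eef_pos: [0.6073, 0.0695, 0.1678]
eef_rot: [0.0, 1.0, 0.009, -0.0]
wrist_force: [0.8, 0.7, -1.1]
opening: 0.5
```

Request:
move_arm(rows="0 0 -0.5 0 0 0 0.5;0 0 -1 0 0 0 0.5;0 0 -2 0 0 0 0.5;0 0 -3 0 0 0 0.5;0 0 -3 0 0 0 0.5;0 0 -2 0 0 0 0.5;0 0 0 0 0 0 0.5;0 0 0 0 0 0 0.5")

```text
time_s: 19.85
eef_pos: [0.6075, 0.0695, 0.2836]
eef_rot: [0.0, 1.0, 0.009, 0.001]
wrist_force: [-0.0, -0.6, -0.1]
opening: 0.504
```

```bash
python3 st.py
python3 - <<'E'
from h import *
c=cam('wrist','w8.png');s=cam('side','s8.png')
cv2.imwrite('pics/w8c.png',cv2.resize(c['color'][150:300,220:420],None,fx=4,fy=4,interpolation=2))
cv2.imwrite('pics/s8c.png',cv2.resize(s['color'][130:320,220:400],None,fx=3,fy=3,interpolation=2))
E
```

```text
19.85 [0.6075 0.0695 0.2836] -89.0 [-0.   -0.64 -0.11] [0.008 0.026 0.01 ] 0.504
```

View pics/w8c.png

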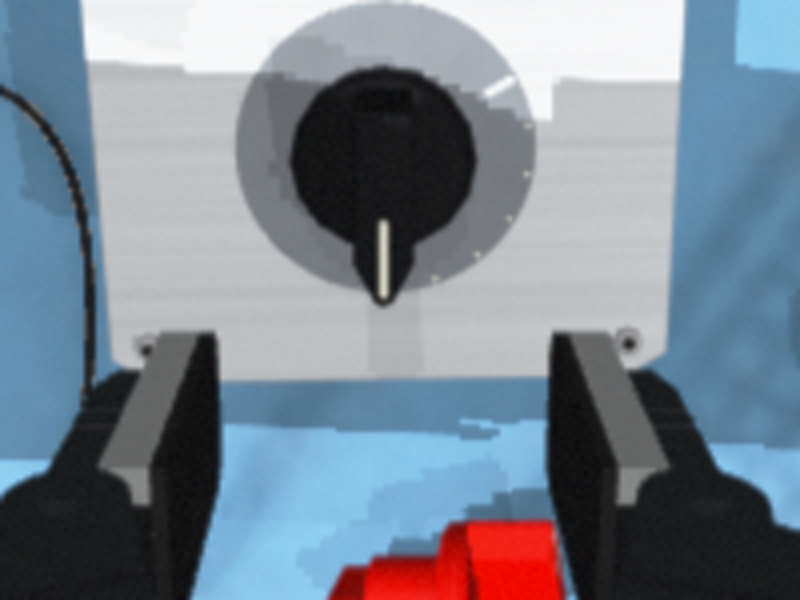

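View pics/s8c.png

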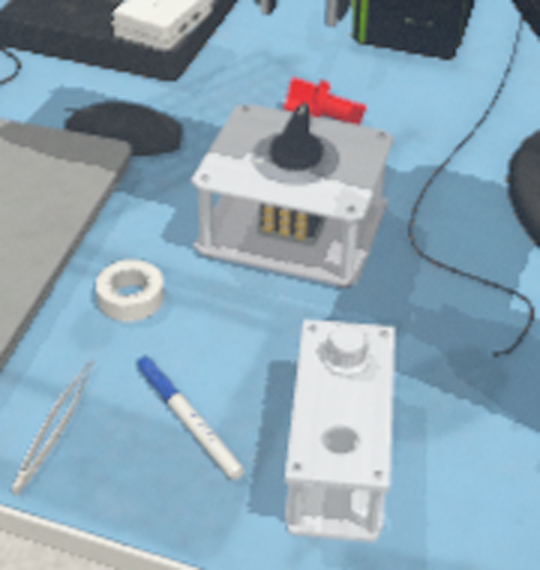

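The handle sits flat on the bushing at crop (384,160), pointing straight at the on mark. The knob, tape, marker and tweezers are in place and the gripper is 12 cm clear, so I hand in.

```bash
python3 -c "
from h import *
print(ctrl.hand_in())"
```

```text
the job is handed in; nothing more can be done
None
```

The black handle is home on the bushing and turned to the on mark, and I handed the job in at about 20 s of the 59 s; the hand-in reports no verdict.

- **Insertion:** I took the handle from the rack and set it at about -3° before lowering it, because the hub's flat showed in the wrist picture. It dropped straight through the hub, so no turning search was needed. It landed on the bushing with about 10 N.
- **Turning to on:** I turned it clockwise with at most about 8 N at the wrist. Turning torque rose only at about 5° past the mark, and only slightly (0.075 N m), which I took as the on stop felt through the play of the D fit. I then backed off about 4° and let go, so the handle rests at about -89° against about -88° for the mark.
- **Last pictures:** The handle sits flat on the bushing and covers the on tick. The knob is still in its hole; the tape, marker, tweezers and red look-alike look unmoved, and the gripper is about 12 cm clear of everything.
- **Disagreement:** The side and scene cameras read about 2.5 mm farther in x than the wrist camera and the arm's own position. The handle and the bushing were shifted alike, so it did not affect the fit.

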